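# Seat the viewing tube in the V-block and hold it for the lamp check

### The arm

A 7-joint arm with a two-finger parallel gripper is mounted at the origin on the work surface. World frame = base frame: x ahead of the robot, y to its left, z up, the work surface at z = 0. Lengths are in mm, angles in rad, forces in N, time in s.
With the tool pointing down it reaches from about 425 to 925 mm from the base axis. Payload 6.8 kg.
Tool frame: the origin (TCP) lies at the very end of the fingers, on their centre line; the grasp point (between the pads) lies 19 mm behind it; x points along the fingers, z is the direction in which the jaws open and shut, and the axes are right-handed (so a half turn about x gives the same grasp; the last joint's range is limited). The gripper opens to 88 mm and grips with 3 to 60 N. Pads are 20 mm wide; open, the fingers measure 115 mm over their backs; the gripper's body (75 mm by 178 mm) begins 61 mm behind the grasp point.
Start: joints at [1.136, 0.477, 0.022, 1.555, -0.011, 1.109, -0.083], TCP at [216.694, -639.29, 222.664] pointing down, gripper open.
Joint ranges: [-2.96, 2.96], [-0.34, 2.1], [-1.41, 1.46], [0.24, 2.44], [-1.37, 4.51], [0.17, 1.92], [-2.96, 2.96]. Speed limits (rad/s): [2.39, 2.39, 3.14, 3.14, 3.14, 3.14, 3.14].

### API

Orientations are given as a 3x3 rotation matrix whose columns are the frame's x, y, z axes.
In Python, from bench import arm gives the robot as it stands.
- The arm moves only by the tool drive_tool, never from a script. Its argument "rows" is a list of rows, each a list of 2 entries, a list of its own where there are three numbers: the shift along the tool's x, y, z in units of 20 mm (1.0 is 20 mm), then the turn, a rotation vector about the tool's x, y, z in units of 0.1 rad (1.0 is 0.1 rad). A call has 1 to 20 rows; each row shifts and turns the commanded pose from where the row before left it, along the tool's axes as they then stand; what a row does not reach is not made up. A row lasts 1/8 s, in which the tool goes at most 62.5 mm and 10.7 degrees, less where a joint would pass 70% of its speed; a pose out of reach is approached as far as the arm can. A call with a number of a shift or a turn outside -1 to 1 is refused whole. A call with a gripper value outside its range is refused whole. "jaw" is the gripper's target within -1 to 1 (fully open at 1, half-way at 0, shut at -1), set as the call begins (left out, the last holds). The fingers move at their own pace and stop on an object; "newtons" is the grip in N (left out, the last holds). Time passes only in rows, so rows that do not move let the fingers close. It gives the time, the measured TCP pose, the force and the opening at its end, in the units of the state.
- arm.sense(): the state, without advancing time (a new reading comes with each control period).
- arm.snapshot(name): name is "scene" or "side" or "wrist"; returns a dict with "frame" (420x560x3 uint8, red, green, blue), "fx", "fy", "cx", "cy" (pixels), "view" (4x4, takes a point from world to camera coordinates); the wrist camera has in their place "T_tool_cam" (4x4, takes a point from camera to tool coordinates, whose origin is the TCP and whose axes are the tool frame's). Camera axes: x right, y up, looking along -z (the intrinsics and any distortion apply to the point x, -y, -z); pixel columns grow to the right and rows downward; lengths in mm; the calibration is good to about 2 mm. A picture is of the moment at which its call begins: read the wrist's pose just before it. There is no depth.
- arm.close_job(): hands the job in, once; it reports no verdict.
Trained networks look in the newest picture that a camera, given by its name, has taken for a name from the list of things; names that differ only in an ending like _2 or _b are one class to them, and where a whole thing is asked for, a point or a joint stands for the part that bears it (a point fixed in the world has none). Each returns a list of dicts, best first, with "conf" (0 to 1); they miss things now and then, are a little off and sometimes report something else, mostly with a low value. They report only what shows in the picture. A call takes as long as a camera call. They do not tell look-alikes from the thing itself.
- arm.outline_of(name, camera): "pixels" (420x560 bool, what is visible of it) and "bbox" ([left, top, width, height] in pixels, round what is visible of it).
The state is a dict: "t": time; "joint_positions": joint angles; "qvel": joint speeds; "joint_torque": joint torques, N m; "position": TCP position; "orientation": TCP orientation; "ft_force": force on the tool from outside, world axes, zero at the start; "wrist_torque": the same for the moment, N m; "grip_width": finger opening in mm.
Only numpy, scipy, OpenCV 4.12 (cv2) and the standard library are available. Lean on these libraries where they do the work, as an engineer would, in place of code of your own. Each camera call takes 0.05 s, during which the arm holds its last target. There are 200 camera calls.

### The job

Take the viewing tube (the one with the flared eyecup) out of the storage rest and lay it in the V-block on the optical rail, eyecup pointing away from the lamp and the middle of the barrel over the middle of the block. Hold it pressed down firmly, but without brute force, so that the barrel lies true in the V and bears on both of its flanks, and finish while still holding it pressed there: do not let go. Leave everything else on the bench where it is.

Things in the scene. Friction and masses are not known exactly. Their poses are not given: they have to be found in the camera images.
- tube_mid (a point): Viewing tube (loose, about 0.18 kg), level: black barrel 30 mm in diameter; a steel collar (34 mm) and a black eyecup flaring to 42 mm at one end. Point on the axis, at the place to grip; x runs along the barrel to the eyecup. Along x from here: barrel -95 to 80 mm, collar to 89, eyecup to 111 mm.
- eyecup (a point): A point on the axis of the viewing tube inside its eyecup, 100 mm from tube_mid along its x axis.
- rest: Storage rest, fixed: grey base board 8 mm thick; two tubes lie side by side along its x (eyecup to -x), 45 mm to either side of the origin in y (which one where varies), axes 50 mm above the table. Origin on the table below. White notched uprights 50 mm before and behind (10 mm thick, 46 mm high): 90 mm of barrel is free between them. Parts tray at its +x end, where nothing is over 20 mm high.
- vee_mid (a point): V-block, fixed on an optical rail, rigid. Point on the axis of a seated barrel, mid-block, 112 mm above the table; x along the V, away from the lamp; z up. Block 114 x 60 mm, 90 degree V, 44 mm wide at its mouth 1 mm above this point. Flanks only from 37 to 57 mm on each side along x; between them 74 mm free for fingers, down to the bed 46 mm below this point.
- flank_a: One steel flank of the V-block (both of its ends), on the +y side of vee_mid. Origin on the table below vee_mid, same axes.
- flank_b: The opposite steel flank of the V-block (both of its ends), on the -y side of vee_mid. Origin on the table below vee_mid, same axes.
- lamp_window (a point): The middle of the round window of the lamp, a black finned cylinder (64 mm diameter, 90 mm long) on the same rail and at the axis height of the V, 135 mm from vee_mid along its -x axis. The lamp stretches from here away from the V.
- spare_mid (a point): Bystander in the other place of the rest (loose): a plain black extension tube, the same 30 mm diameter, 175 mm long, without collar or eyecup, one end stepped down to a 26 mm thread. Point on its axis, middle.
- lens_cap: Bystander (loose): black lens cap, disc 42 mm in diameter, 12 mm high, in the tray of the rest. Origin under its centre.
- lock_ring: Bystander (loose): steel lock ring 35 mm in diameter, 9 mm high, in the tray of the rest. Origin under its centre.
- dropper: Bystander (loose): amber glass bottle, 38 mm in diameter, 85 mm high. Origin under its centre.
- driver: Bystander (loose): screwdriver 170 mm long, about 30 mm thick at most, lying along its x axis.
There are look-alikes about, which are no part of the job. What is shaped like the part that bears tube_mid but red is not meant.

How it is judged:
By the outcome, as a careful person would: the job done as asked, in the order asked, and still so for the second after the job is handed in, while the arm keeps its last pose, push and grip.
It also fails if it takes over 45 s, if anything falls off the work surface, if the arm or the gripper's body presses on something with over 40 N, if the wrist force passes 120 N, or if a joint passes its speed limit or range.

## Working session

There is one attempt and no reset: what is moved stays moved. The work goes in short steps, Python scripts to look and compute and a tool call to move; the robot and the scene stay as the last step left them, time stands still between calls to the robot, and variables do not carry over. Pictures are saved under pics/ and viewed, about 8 in all and at most 12, crops included, and the job is handed in when it is done.

Besides the shell and the picture viewer there is one more tool, called after "Request:" by a JSON object that holds its "method" and its "body", one argument or row to a line. drive_tool: Moves the arm, as the interface text tells. Its arguments: {"type":"object","properties":{"rows":{"type":"array"},"jaw":{"type":"number"},"newtons":{"type":"number"}},"required":["rows"]}

```bash
ls; mkdir -p pics; python3 - <<'E'
from bench import arm
import cv2,numpy as np
s=arm.sense();print(s)
ims=[]
for c in ["scene","side"]:
    d=arm.snapshot(c);im=d["frame"][:,:,::-1].copy()
    print(c,d["fx"],d["fy"],d["cx"],d["cy"],np.round(d["view"],4).tolist(),[k for k in d])
    for n in ["tube_mid","rest","flank_a","spare_mid","lamp_window","dropper","driver","lens_cap"]:
        for o in arm.outline_of(n,c)[:2]: print(c,n,round(o["conf"],2),o["bbox"])
    cv2.imwrite(f"pics/{c}0.png",cv2.resize(im,(784,588)))
E
```

```text
pics
{'t': 0.0, 'joint_positions': array([ 1.13589125,  0.477787  ,  0.02234472,  1.55640806, -0.01149866,
        1.10930462, -0.08311814]), 'qvel': array([ 0.00189206,  0.00172437, -0.00054709,  0.00085   , -0.00214985,
        0.00012543, -0.00057348]), 'joint_torque': array([-4.41441750e-05, -5.82854784e+01,  1.53489187e+00, -2.72608799e+01,
       -5.41668269e-02,  1.70145265e-02,  1.46911871e-04]), 'position': array([ 216.483181  , -638.7251325 ,  221.70893418]), 'orientation': array([[-6.97111778e-04,  9.47072734e-01,  3.21018303e-01],
       [ 1.63647571e-03,  3.21019032e-01, -9.47071329e-01],
       [-9.99998418e-01, -1.34875923e-04, -1.77364767e-03]]), 'ft_force': array([-0.27976821, -0.01090649,  0.7275049 ]), 'wrist_torque': array([ 0.03906784, -0.01017523,  0.04636834]), 'grip_width': 87.85121715783625}
scene 418.75149869065075 418.75149869065075 276.6392136649042 211.3062642788254 [[-0.1363, 0.9906, -0.0155, 201.1645], [-0.7935, -0.0998, 0.6004, 266.5102], [0.5932, 0.0941, 0.7995, -1674.8679], [0.0, 0.0, 0.0, 1.0]] ['frame', 'fx', 'fy', 'cx', 'cy', 'view']
scene tube_mi
[... 457 characters left out ...]
 lens_cap 0.34 [246.4, 195.6, 15.0, 52.5]
side 393.4320155511452 393.4320155511452 278.75799638806785 212.42653262331643 [[0.9964, -0.083, 0.0174, -450.0527], [0.0286, 0.5226, 0.8521, -4.7581], [-0.0798, -0.8485, 0.5231, -1647.4173], [0.0, 0.0, 0.0, 1.0]] ['frame', 'fx', 'fy', 'cx', 'cy', 'view']
side tube_mid 0.9 [250.5, 327.4, 71.7, 51.7]
side tube_mid 0.81 [184.9, 245.2, 59.6, 16.2]
side rest 0.75 [268.6, 223.4, 71.1, 40.3]
side flank_a 0.53 [280.1, 155.0, 8.8, 18.4]
side flank_a 0.51 [285.1, 155.2, 8.3, 14.1]
side lamp_window 0.87 [271.7, 142.1, 27.4, 52.5]
side driver 0.56 [327.4, 191.8, 3.5, 17.1]
side lens_cap 0.43 [254.3, 222.5, 54.6, 15.3]
side lens_cap 0.38 [308.1, 224.1, 9.1, 5.3]
```

View pics/scene0.png

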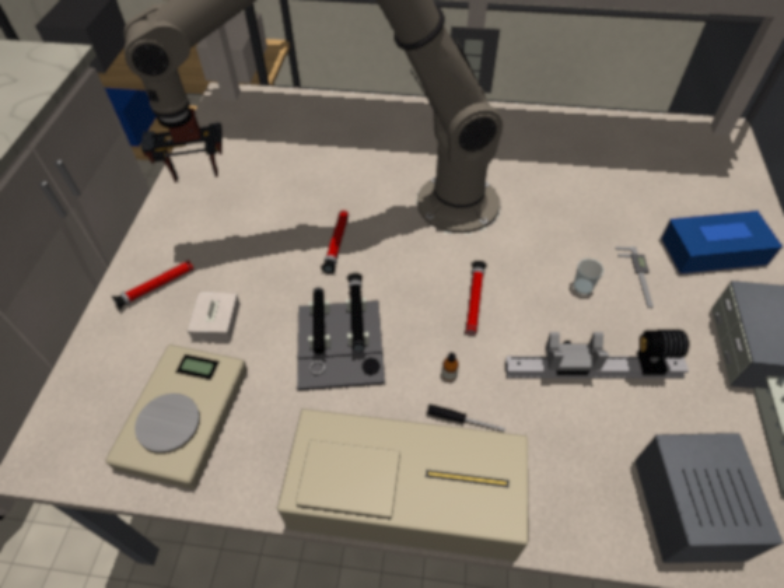

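View pics/side0.png

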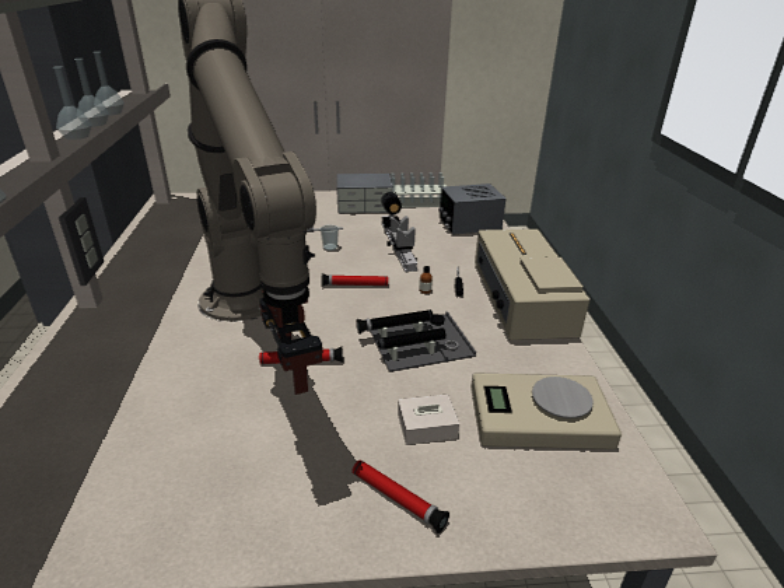

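Right/near-robot side picture: the black viewing tube lies in the rest's right-hand (+y) place, eyecup up at (355,280). V-block is at about (575,350) and the lamp to its right at (665,345), so the eyecup must end up towards −y. Red look-alikes are elsewhere.

```bash
cat > h.py <<'E'
from bench import arm
import cv2,numpy as np
def cam(d,s=None):
    if "view" in d: return np.array(d["view"])
    T=np.eye(4);T[:3,:3]=s["orientation"];T[:3,3]=s["position"]
    return np.linalg.inv(T@np.array(d["T_tool_cam"]))
def toplane(d,V,uv,z):
    uv=np.atleast_2d(uv).astype(float)
    r=np.c_[(uv[:,0]-d["cx"])/d["fx"],-(uv[:,1]-d["cy"])/d["fy"],-np.ones(len(uv))]@V[:3,:3]
    c=-V[:3,:3].T@V[:3,3]
    return c+r*((z-c[2])/r[:,2])[:,None]
def proj(d,V,P):
    p=np.atleast_2d(P)@V[:3,:3].T+V[:3,3]
    return np.c_[d["cx"]+d["fx"]*p[:,0]/-p[:,2],d["cy"]-d["fy"]*p[:,1]/-p[:,2]]
def rect(pts): 
    (c,wh,a)=cv2.minAreaRect(pts[:,:2].astype(np.float32)); return np.round(c,1),np.round(wh,1),round(a,1)
E
python3 - <<'E'
from h import *
for c in ["scene","side"]:
    d=arm.snapshot(c);V=cam(d)
    for n,z in [("tube_mid",50),("spare_mid",50),("rest",8),("flank_a",105),("flank_b",105),("lamp_window",112)]:
        for o in arm.outline_of(n,c)[:4]:
            v,u=np.nonzero(o["pixels"])
            print(c,n,round(o["conf"],2),np.round(o["bbox"]),rect(toplane(d,V,np.c_[u,v],z)))
d=arm.snapshot("scene");V=cam(d)
print(toplane(d,V,np.array([[356,355],[354,278]])/1.4,50),toplane(d,V,np.array([[551,345],[600,345],[574,352]])/1.4,100))
E
```

```text
scene tube_mid 0.98 [332. 189.  15.  52.] (array([365.8,  62.8]), array([ 38.7, 228. ]), 89.1)
scene tube_mid 0.94 [230. 148.  19.  48.] (array([ 229.6, -309.6]), array([ 37.7, 222.5]), 89.9)
scene tube_mid 0.75 [ 82. 186.  58.  37.] (array([ 425.6, -727.7]), array([ 45.1, 203.6]), 43.7)
scene tube_mid 0.59 [245. 196.  15.  51.] (array([ 442.4, -218.3]), array([225.7,  38.2]), 10.2)
scene spare_mid 0.69 [225. 203.   6.  47.] (array([ 479., -301.]), array([189.3,  27.1]), 12.2)
scene rest 0.91 [211. 214.  65.  66.] (array([ 510.7, -249.4]), array([246.3, 202.5]), 12.2)
scene flank_a 0.71 [387. 239.  41.  11.] (array([501.5, 274.8]), array([ 43. , 125.3]), 7.3)
scene flank_a 0.7 [390. 246.  45.  11.] (array([543.2, 280.8]), array([ 41.3, 128.3]), 7.3)
scene flank_b 0.71 [387. 239.  41.  11.] (array([501.5, 274.8]), array([ 43. , 125.3]), 7.3)
scene flank_b 0.7 [390. 246.  45.  11.] (array([543.2, 280.8]), array([ 41.3, 128.3]), 7.3)
side tube_mid 0.83 [250. 329.  72.  50.] (array([ 399.8, -769.6]), array([ 43. , 210.2]), 46.3)
side tube_mid 0.65 [231. 195.  46.   7.] (array([340.7,   9
[... 299 characters left out ...]
([187.7,  57.6]), 11.9)
side rest 0.56 [265. 224.  75.  40.] (array([ 512.8, -244.3]), array([244.1, 218.5]), 13.1)
side rest 0.29 [305. 224.  12.   8.] (array([ 573., -153.]), array([52.4, 34.6]), 62.0)
side flank_a 0.63 [278. 156.  14.  17.] (array([490.5, 247.9]), array([ 33.7, 181.2]), 7.8)
side flank_b 0.63 [278. 156.  14.  17.] (array([490.5, 247.9]), array([ 33.7, 181.2]), 7.8)
side lamp_window 0.6 [271. 141.  28.  54.] (array([495.5, 255.1]), array([ 98.2, 613.6]), 2.7)
[[ 565.90508916 -195.45743959   50.        ]
 [ 347.9921839  -237.61175798   50.        ]] [[516.96979816 226.74708625 100.        ]
 [503.64435161 331.11322169 100.        ]
 [528.60630562 274.85142087 100.        ]]
```

Request:
{"method": "drive_tool", "body": {
  "rows": [
    [[0,1,-0.9],[0,0,0]],
    [[0,1,-0.9],[0,0,0]],
    [[0,1,-0.9],[0,0,0]],
    [[0,1,-0.9],[0,0,0]],
    [[0,1,-0.9],[0,0,0]],
    [[0,1,-0.9],[0,0,0]],
    [[0,1,-0.9],[0,0,0]],
    [[0,1,-0.9],[0,0,0]],
    [[0,1,-0.9],[0,0,0]],
    [[0,1,-0.9],[0,0,0]],
    [[0,1,-0.9],[0,0,0]],
    [[0,1,-0.9],[0,0,0]],
    [[0,1,-0.9],[0,0,0]],
    [[0,1,-0.9],[0,0,0]],
    [[0,1,-0.9],[0,0,0]],
    [[0,1,-0.9],[0,0,0]],
    [[0,1,-0.9],[0,0,0]],
    [[0,0.9,-1],[0,0,0]],
    [[0,0,0],[0.65,0,0]],
    [[0,0,0],[0.65,0,0]]
  ],
  "jaw": 1
}}

```text
t: 4.15
position: [451.3, -215.2, 222.8]
orientation: [[0.0, 0.981, 0.194], [-0.0, 0.194, -0.981], [-1.0, 0.0, 0.0]]
ft_force: [1.0, -0.3, 0.1]
grip_width: 88.2
```

```bash
python3 - <<'E'
from h import *
s=arm.sense();d=arm.snapshot("wrist");V=cam(d,s)
print(s["position"],s["orientation"],s["qvel"].max(),d["fx"],[k for k in d],np.round(d["T_tool_cam"],2).tolist())
for n,z in [("tube_mid",50),("spare_mid",50)]:
    for o in arm.outline_of(n,"wrist")[:3]:
        v,u=np.nonzero(o["pixels"]);P=toplane(d,V,np.c_[u,v],z)
        print(n,round(o["conf"],2),np.round(o["bbox"]),rect(P))
cv2.imwrite("pics/w1.png",d["frame"][:,:,::-1])
E
```

```text
[ 451.34679272 -215.2329078   222.81949352] [[ 3.13493314e-04  9.80936946e-01  1.94326041e-01]
 [-1.10103830e-04  1.94326084e-01 -9.80936981e-01]
 [-9.99999945e-01  2.86121143e-04  1.68924842e-04]] 0.0698403861541133 333.16530300629523 ['frame', 'fx', 'fy', 'cx', 'cy', 'T_tool_cam'] [[0.0, 0.28, -0.96, -162.8], [0.0, 0.96, 0.28, 76.08], [1.0, -0.0, 0.0, 0.2], [0.0, 0.0, 0.0, 1.0]]
tube_mid 0.89 [301. 305.  50.  96.] (array([ 266.6, -306.5]), array([129.8,  36. ]), 1.1)
tube_mid 0.85 [256.  90.  39. 210.] (array([ 440.6, -217.7]), array([220.7,  39.3]), 11.2)
tube_mid 0.69 [  7. 137.  41. 150.] (array([372.2,  40.3]), array([ 33.2, 169.2]), 86.3)
```

View pics/w1.png

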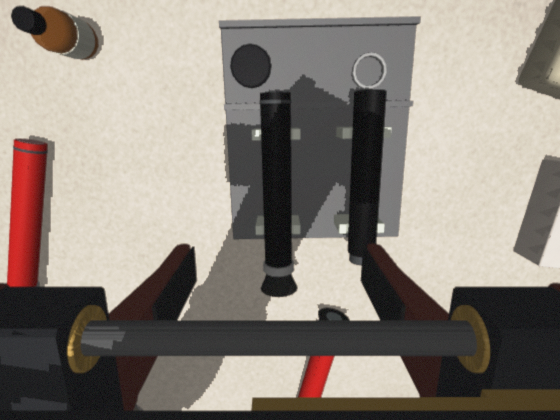

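The picture shows the viewing tube with collar at (278,270) and eyecup at (278,285); the far barrel end is at (276,92), uprights at rows 133 and 225, and the spare tube to its right.

```bash
cat >> h.py <<'E'
def tube(d,V,o,z):
    """midline of the barrel/eyecup at plane z: yaw, lateral line, ends"""
    v,u=np.nonzero(o["pixels"]);P=toplane(d,V,np.c_[u,v],z)[:,:2]
    return P
E
python3 - <<'E'
from h import *
s=arm.sense();d=arm.snapshot("wrist");V=cam(d,s)
print(np.round(toplane(d,V,[[278,265],[278,275],[275,94]],66),1)) # collar near barrel, collar/eyecup, far end top
print(np.round(toplane(d,V,[[276,133],[278,225]],46),1))
e=np.array([-.981,-.194]); n=np.array([.194,-.981])
for o in arm.outline_of("tube_mid","wrist"):
    if 240<o["bbox"][0]<275 and o["bbox"][1]<150:
        P=tube(d,V,o,50)-s["position"][:2]; a=P@e;b=P@n
        for lo in range(-90,81,17):
            m=(a>lo)&(a<lo+17); print(lo+8,round(b[m].min(),1),round(b[m].max(),1),round((b[m].min()+b[m].max())/2,1))
        print(a.min(),a.max())
E
```

```text
[[ 378.2 -230.1   66. ]
 [ 366.9 -232.4   66. ]
 [ 543.5 -194.2   66. ]]
[[ 508.8 -201.9   46. ]
 [ 414.8 -222.7   46. ]]
-82 -17.8 11.3 -3.3
-65 -17.1 12.5 -2.3
-48 -18.2 12.5 -2.8
-31 -16.4 11.9 -2.3
-14 -16.6 12.1 -2.2
3 -15.7 12.4 -1.7
20 -15.9 13.6 -1.1
37 -15.0 14.7 -0.1
54 -15.2 14.1 -0.5
71 -16.4 16.5 0.0
88 -16.5 16.6 0.1
-98.40290405179293 121.45222428953653
```

Request:
{"method": "drive_tool", "body": {
  "rows": [
    [[0,0,-0.1],[-0.2,0,0]],
    [[1,0,0],[0,0,0]],
    [[1,0,0],[0,0,0]],
    [[1,0,0],[0,0,0]],
    [[1,0,0],[0,0,0]],
    [[1,0,0],[0,0,0]],
    [[1,0,0],[0,0,0]],
    [[1,0,0],[0,0,0]],
    [[1,0,0],[0,0,0]],
    [[1,0,0],[0,0,0]],
    [[0.58,0,0],[0,0,0]],
    [[0,0,0],[0,0,0]]
  ]
}}

```text
t: 5.9
position: [450.4, -213.4, 30.5]
orientation: [[-0.001, 0.976, 0.216], [0.001, 0.216, -0.976], [-1.0, -0.001, -0.001]]
ft_force: [0.3, -0.6, 0.1]
grip_width: 87.9
```

Request:
{"method": "drive_tool", "body": {
  "rows": [
    [[0,0,0],[0,0,0]],
    [[0,0,0],[0,0,0]],
    [[0,0,0],[0,0,0]],
    [[0,0,0],[0,0,0]],
    [[0,0,0],[0,0,0]],
    [[0,0,0],[0,0,0]],
    [[0,0,0],[0,0,0]],
    [[0,0,0],[0,0,0]]
  ],
  "jaw": -1,
  "newtons": 45
}}

```text
t: 6.9
position: [450.7, -213.8, 31.1]
orientation: [[0.0, 0.977, 0.215], [-0.0, 0.215, -0.977], [-1.0, 0.0, 0.0]]
ft_force: [0.4, -0.6, 0.1]
grip_width: 29.2
```

Request:
{"method": "drive_tool", "body": {
  "rows": [
    [[-0.3,0,0],[0,0,0]],
    [[-0.7,0,0],[0,0,0]],
    [[-1,0,0],[0,0,0]],
    [[-1,0,0],[0,0,0]],
    [[-1,0,0],[0,0,0]],
    [[-1,0,0],[0,0,0]],
    [[-1,0,0],[0,0,0]],
    [[-1,0,0],[0,0,0]],
    [[-1,0,0],[0,0,0]],
    [[-1,0,0],[0,0,0]],
    [[-1,0,0],[0,0,0]],
    [[0,0,0],[0,0,0]]
  ]
}}

```text
t: 8.4
position: [451.5, -213.8, 233.0]
orientation: [[0.003, 0.977, 0.215], [-0.001, 0.215, -0.977], [-1.0, 0.003, 0.002]]
ft_force: [0.2, 0.6, -1.4]
grip_width: 28.8
```

Request:
{"method": "drive_tool", "body": {
  "rows": [
    [[0,0.42,-0.965],[0,0,0]],
    [[0,0.42,-0.965],[0,0,0]],
    [[0,0.42,-0.965],[0,0,0]],
    [[0,0.42,-0.965],[0,0,0]],
    [[0,0.42,-0.965],[0,0,0]],
    [[0,0.42,-0.965],[0,0,0]],
    [[0,0.42,-0.965],[0,0,0]],
    [[0,0.42,-0.965],[0,0,0]],
    [[0,0.42,-0.965],[0,0,0]],
    [[0,0.42,-0.965],[0,0,0]],
    [[0,0.42,-0.965],[0,0,0]],
    [[0,0.42,-0.965],[0,0,0]],
    [[0,0.42,-0.965],[0,0,0]],
    [[0,0.42,-0.965],[0,0,0]],
    [[0,0.42,-0.965],[0,0,0]],
    [[0,0.42,-0.965],[0,0,0]],
    [[0,0.42,-0.965],[0,0,0]],
    [[0,0.42,-0.965],[0,0,0]],
    [[0,0.42,-0.965],[0,0,0]],
    [[0,0.42,-0.965],[0,0,0]]
  ]
}}

```text
t: 10.9
position: [531.3, 199.9, 230.3]
orientation: [[-0.001, 0.977, 0.215], [-0.001, 0.215, -0.977], [-1.0, -0.001, 0.0]]
ft_force: [0.4, 0.4, -2.4]
grip_width: 29.3
```

Request:
{"method": "drive_tool", "body": {
  "rows": [
    [[0,0,0],[-0.99,0,0]],
    [[0,0,0],[-0.99,0,0]],
    [[0,0,0],[-0.99,0,0]],
    [[0,0,0],[-0.99,0,0]],
    [[0,0,0],[-0.99,0,0]],
    [[0,0,0],[-0.99,0,0]],
    [[0,0,0],[-0.99,0,0]],
    [[0,0,0],[-0.99,0,0]],
    [[0,0,0],[-0.99,0,0]],
    [[0,0,0],[-0.99,0,0]],
    [[0,0,0],[-0.99,0,0]],
    [[0,0,0],[-0.99,0,0]],
    [[0,0,0],[-0.99,0,0]],
    [[0,0,0],[-0.99,0,0]],
    [[0,0,0],[-0.99,0,0]],
    [[0,0,0],[0,0,0]]
  ]
}}

```text
t: 12.9
position: [531.5, 199.5, 230.6]
orientation: [[-0.001, -0.13, 0.992], [-0.0, 0.992, 0.13], [-1.0, 0.0, -0.001]]
ft_force: [-0.3, 0.4, -2.0]
grip_width: 29.4
```

```bash
python3 - <<'E'
from h import *
s=arm.sense();d=arm.snapshot("wrist");V=cam(d,s)
print(s["position"],s["orientation"],s["joint_positions"],s["ft_force"],s["wrist_torque"],s["grip_width"])
for n in ["flank_a","flank_b","tube_mid","lamp_window"]:
    for o in arm.outline_of(n,"wrist")[:3]:
        v,u=np.nonzero(o["pixels"])
        print(n,round(o["conf"],2),np.round(o["bbox"]),rect(toplane(d,V,np.c_[u,v],112)))
cv2.imwrite("pics/w2.png",d["frame"][:,:,::-1])
E
```

```text
[531.53296875 199.46857156 230.58998048] [[-8.62908321e-04 -1.29720117e-01  9.91550274e-01]
 [-3.87860874e-05  9.91550647e-01  1.29720132e-01]
 [-9.99999627e-01  7.34782259e-05 -8.60648640e-04]] [ 0.11659432  0.38687037 -0.74412882  1.76851611  0.29030282  1.10013547
 -0.59419447] [-0.25673714  0.42346465 -2.03121653] [ 0.01337572 -0.05792168  0.0105536 ] 29.358267979133966
flank_a 0.74 [226.  23.  42. 151.] (array([497.2, 280.7]), array([ 28.4, 113.7]), 6.9)
flank_a 0.69 [239.  55.  76. 343.] (array([537.3, 158. ]), array([ 59.6, 328.8]), 7.3)
flank_a 0.58 [274.  22.  36.  30.] (array([524.1, 331.5]), array([26.5, 20.1]), 7.2)
flank_b 0.74 [226.  23.  42. 151.] (array([497.2, 280.7]), array([ 28.4, 113.7]), 6.9)
flank_b 0.69 [239.  55.  76. 343.] (array([537.3, 158. ]), array([ 59.6, 328.8]), 7.3)
flank_b 0.58 [274.  22.  36.  30.] (array([524.1, 331.5]), array([26.5, 20.1]), 7.2)
tube_mid 0.92 [ 15. 243. 186.  44.] (array([383. , 120.1]), array([170.1,  34.6]), 1.7)
tube_mid 0.8 [241.  51.  78. 346.] (array([537.8, 157.4]), array([ 60.5, 330.1]), 7.4)
tube_mid 0.37 [220.   1.  90. 172.] (array([493.7, 295.5]), array([135.8,  61.1]), 68.5)
lamp_window 0.84 [220.   0.  88. 173.] (array([494. , 294.6]), array([136.4,  61.3]), 68.9)
```

View pics/w2.png

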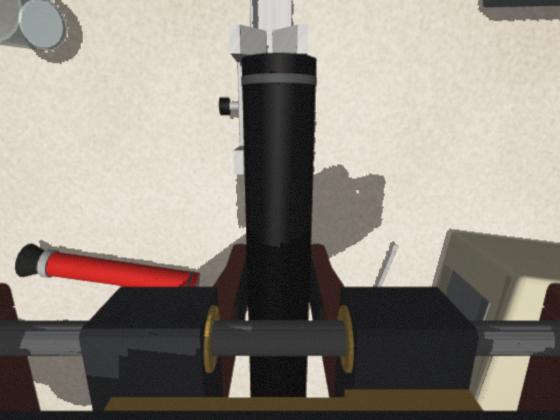

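The held tube covers columns 243–317, far end at row ~55; the V's lamp-side flank pair shows at (232–308, 25–53), and its left flank edge down to row 174. A magnified crop for precise V centre:

```bash
python3 - <<'E'
from h import *
s=arm.sense();d=arm.snapshot("wrist");V=cam(d,s)
f=d["frame"][:,:,::-1]
cv2.imwrite("pics/c2.png",cv2.resize(f[0:190,210:330],None,fx=3.15,fy=3.15,interpolation=cv2.INTER_CUBIC) if 0 else cv2.resize(f[10:200,200:340],None,fx=3.1,fy=3.1,interpolation=cv2.INTER_CUBIC))
R=s["orientation"]
def tl(uv,z): return np.round((toplane(d,V,uv,z)-s["position"])@R,1).tolist()
print("tube end",tl([[244,58],[280,53],[317,58]],264.6), tl([[244,150],[316,150]],249.6))
for o in arm.outline_of("flank_a","wrist"):
    b=o["bbox"]; print(o["conf"],b); 
    v,u=np.nonzero(o["pixels"]); P=(toplane(d,V,np.c_[u,v],113)-s["position"])@R
    print(P.min(0),P.max(0))
E
```

```text
tube end [[-33.6, 94.9, -11.5], [-33.6, 96.6, 1.3], [-33.6, 94.9, 14.5]] [[-18.6, 61.0, -13.9], [-18.6, 61.0, 16.9]]
0.63 [226.0, 23.2, 38.6, 149.9]
[118.00031688  28.34348184 -38.2612069 ] [118.01323718 141.75161602  -9.46386919]
```

View pics/c2.png

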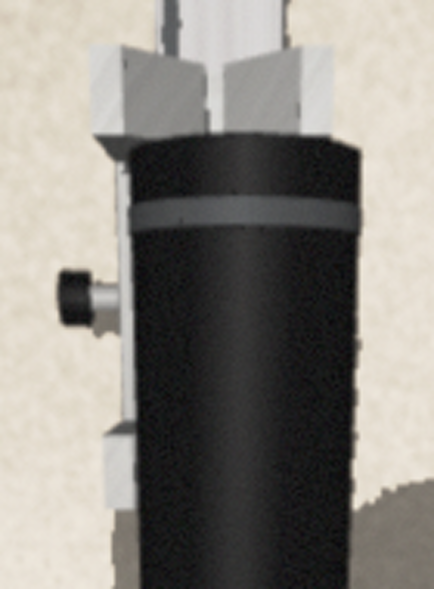

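```bash
python3 - <<'E'
from h import *
s=arm.sense();d=arm.snapshot("wrist");V=cam(d,s);R=s["orientation"]
p=np.array([[90,45],[123,47],[302,47],[332,45],[97,135],[127,135],[300,135],[332,135],[104,435],[107,508]])/3.1+[200,10]
W=toplane(d,V,p,113)
print(np.c_[np.round((W-s["position"])@R,1)[:,1:],W[:,:2].round(1)])
# bar edges in the tube: lateral centre along y, with R
f=d["frame"]
for r in (80,120,160,200,230):
    g=f[r].sum(1).astype(int); c=[i for i in range(225,330) if g[i]<150]; print(r,c[0],c[-1],np.round(((toplane(d,V,[[c[0],r],[c[-1]+1,r]],250)-s["position"])@R)[:,1:],1).tolist())
E
```

```text
[[141.4 -36.6 477.1 334.9]
 [141.  -28.6 485.1 335.5]
 [141.   15.1 528.4 341.2]
 [141.4  22.4 535.6 342.6]
 [121.3 -35.7 480.6 315.1]
 [121.3 -28.2 488.  316.1]
 [121.3  14.9 530.8 321.7]
 [121.3  22.9 538.7 322.7]
 [ 47.4 -36.6 489.3 241.7]
 [ 27.6 -36.5 491.9 222.1]]Traceback (most recent call last):
  File "<stdin>", line 9, in <module>
IndexError: list index out of range
```

Request:
{"method": "drive_tool", "body": {
  "rows": [
    [[0,0.7,-0.1],[0,0,0]],
    [[0,0.7,-0.1],[0,0,0]],
    [[0,0.7,-0.1],[0,0,0]],
    [[0,0.7,-0.1],[0,0,0]],
    [[0,0.7,0],[0,0,0]],
    [[0,0.65,0],[0,0,0]],
    [[0.8,0,0],[0,0,0]],
    [[0.9,0,0],[0,0,0]],
    [[0.9,0,0],[0,0,0]],
    [[0.9,0,0],[0,0,0]],
    [[0.9,0,0],[0,0,0]],
    [[0.9,0,0],[0,0,0]],
    [[0,0,0],[0,0,0]],
    [[0,0,0],[0,0,0]]
  ]
}}

```text
t: 15.05
position: [513.3, 281.1, 125.4]
orientation: [[0.001, -0.131, 0.991], [0.001, 0.991, 0.131], [-1.0, 0.0, 0.001]]
ft_force: [-0.4, 0.1, -2.4]
grip_width: 29.2
```

```bash
python3 - <<'E'
from h import *
s=arm.sense();d=arm.snapshot("wrist");V=cam(d,s)
print(s["position"],s["orientation"],s["ft_force"])
f=d["frame"][:,:,::-1]
cv2.imwrite("pics/c3.png",cv2.resize(f[0:300,160:400],None,fx=2,fy=2,interpolation=cv2.INTER_CUBIC))
E
```

```text
[513.25605829 281.08397955 125.44629644] [[ 5.25836638e-04 -1.30726040e-01  9.91418391e-01]
 [ 5.52174301e-04  9.91418415e-01  1.30725750e-01]
 [-9.99999709e-01  4.78695368e-04  5.93507686e-04]] [-0.39133177  0.07850155 -2.38146465]
```

View pics/c3.png

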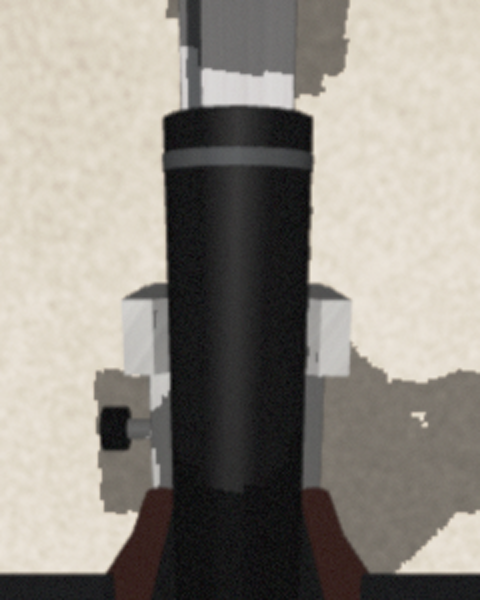

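The lamp-side flanks show at columns 123 and 350 (crop), with the barrel centred between them at 168–307; the V knob is on the left.

```bash
python3 - <<'E'
from h import *
s=arm.sense();d=arm.snapshot("wrist");V=cam(d,s);R=s["orientation"]
tl=lambda q,z: np.round((toplane(d,V,np.array(q)/2+[160,0],z)-s["position"])@R,1)[:,1:].tolist()
print("flank far/near L,R",tl([[123,298],[350,298],[124,376],[349,376]],113))
print("tube end top",tl([[238,107]],159.4),"tube lateral",tl([[164,160],[312,160],[168,330],[307,330],[172,450],[304,450]],144.4))
E
```

```text
flank far/near L,R [[58.5, -28.9], [58.5, 30.2], [37.8, -29.5], [37.8, 30.9]]
tube end top [[96.4, 1.0]] tube lateral [[89.0, -14.0], [89.0, 16.0], [54.6, -14.1], [54.6, 16.0], [27.3, -14.0], [27.3, 16.1]]
```

Request:
{"method": "drive_tool", "body": {
  "rows": [
    [[0.5,0,0],[0,0,0]],
    [[0.5,0,0],[0,0,0]],
    [[0.3,0,0],[0,0,0]],
    [[0.15,0,0],[0,0,0]],
    [[0,0,0],[0,0,0]],
    [[0.05,0,0],[0,0,0]],
    [[0.05,0,0],[0,0,0]],
    [[0,0,0],[0,0,0]]
  ],
  "newtons": 60
}}

```text
t: 16.15
position: [513.0, 280.7, 94.1]
orientation: [[0.0, -0.131, 0.991], [-0.0, 0.991, 0.131], [-1.0, -0.0, 0.0]]
ft_force: [-0.4, -0.4, -1.9]
grip_width: 28.8
```

Request:
{"method": "drive_tool", "body": {
  "rows": [
    [[0.05,0,0],[0,0,0]],
    [[0,0,0],[0,0,0]],
    [[0.05,0,0],[0,0,0]],
    [[0,0,0],[0,0,0]],
    [[0,0,0],[0,0,0]]
  ]
}}

```text
t: 16.77
position: [513.1, 280.8, 93.1]
orientation: [[0.001, -0.131, 0.991], [-0.0, 0.991, 0.131], [-1.0, -0.0, 0.001]]
ft_force: [-2.8, -2.0, 8.1]
grip_width: 28.7
```

Request:
{"method": "drive_tool", "body": {
  "rows": [
    [[0.03,0,-0.02],[0,0,0]],
    [[0,0,0],[0,0,0]],
    [[0.03,0,0],[0,0,0]],
    [[0,0,0],[0,0,0]],
    [[0,0,0],[0,0,0]]
  ]
}}

```text
t: 17.4
position: [513.1, 280.8, 93.0]
orientation: [[0.002, -0.13, 0.991], [-0.001, 0.991, 0.13], [-1.0, -0.001, 0.002]]
ft_force: [-4.6, -4.4, 16.8]
grip_width: 29.0
```

```bash
python3 - <<'E'
from h import *
for i in range(3):
    d=arm.snapshot("scene");s=arm.sense();print(s["position"].round(2),s["ft_force"].round(2),s["wrist_torque"].round(3),s["grip_width"])
E
```

```text
[513.06 280.79  92.97] [-4.79 -4.97 16.86] [-0.983  0.86  -0.028] 29.070442821506507
[513.1  280.74  92.98] [-4.62 -5.13 15.58] [-1.02   0.836 -0.014] 28.666462933647498
[513.05 280.77  92.97] [-5.2  -4.23 15.94] [-0.933  0.849 -0.003] 29.070570973238066
```

Request:
{"method": "drive_tool", "body": {
  "rows": [
    [[0,-0.02,-0.02],[0,0,0]],
    [[0.04,0,0],[0,0,0]],
    [[0,0,0],[0,0,0]],
    [[0,0,0],[0,0,0]],
    [[0,0,0],[0,0,0]]
  ]
}}

```text
t: 18.18
position: [513.1, 280.8, 93.0]
orientation: [[0.003, -0.13, 0.991], [-0.0, 0.991, 0.13], [-1.0, -0.0, 0.003]]
ft_force: [-5.5, -4.6, 21.9]
grip_width: 28.7
```

```bash
python3 - <<'E'
from h import *
for i in range(3):
    d=arm.snapshot(["scene","side","wrist"][i]);s=arm.sense();print(s["position"].round(2),s["ft_force"].round(2),s["wrist_torque"].round(3),s["grip_width"])
print(s["orientation"].round(4))
V=cam(d,s);R=s["orientation"]
f=d["frame"][:,:,::-1]
w=cv2.resize(f[0:300,160:400],None,fx=1.8,fy=1.8,interpolation=cv2.INTER_CUBIC)
b=arm.snapshot("side")["frame"][110:260,220:360,::-1];b=cv2.resize(b,(360,540//1*1)[:1]+(386,),interpolation=cv2.INTER_CUBIC)
o=np.zeros((540,800,3),np.uint8);o[:,:432]=w;o[:386,436:796]=b;cv2.imwrite("pics/c4.png",o)
E
```

```text
[513.09 280.8   92.94] [-5.9  -4.75 20.68] [-1.124  1.011  0.013] 29.056120051824372
[513.1  280.81  92.96] [-5.37 -5.56 21.52] [-1.053  1.058 -0.024] 28.907022050924173
[513.12 280.8   92.95] [-5.24 -4.77 20.87] [-1.042  1.04  -0.042] 28.83174693863431
[[ 2.800e-03 -1.305e-01  9.914e-01]
 [-1.000e-04  9.915e-01  1.305e-01]
 [-1.000e+00 -4.000e-04  2.800e-03]]
```

View pics/c4.png

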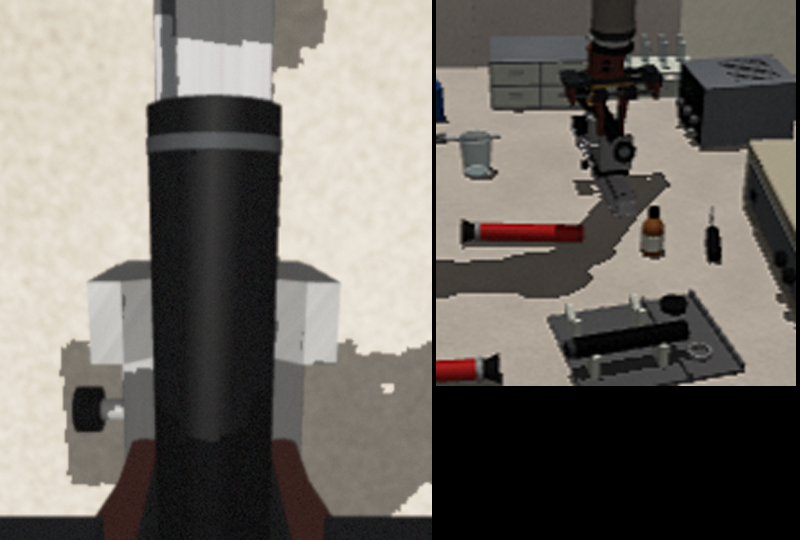

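The barrel sits between both flanks (crop columns 90–340, barrel 150–278), far end at row 97. The side view shows the eyecup facing away from the lamp and the bystanders in place. One last balancing nudge, then a final check.

Request:
{"method": "drive_tool", "body": {
  "rows": [
    [[0,-0.02,-0.03],[0,0,0]],
    [[0,0,0],[0,0,0]],
    [[0,0,0],[0,0,0]],
    [[0,0,0],[0,0,0]]
  ]
}}

```text
t: 18.88
position: [513.1, 280.8, 93.0]
orientation: [[0.004, -0.13, 0.991], [0.001, 0.991, 0.13], [-1.0, 0.001, 0.004]]
ft_force: [-3.7, -3.3, 18.1]
grip_width: 28.9
```

```bash
python3 - <<'E'
from h import *
d=arm.snapshot("wrist");s=arm.sense();V=cam(d,s);R=s["orientation"]
print(s["t"],s["position"].round(2),s["ft_force"].round(2),s["wrist_torque"].round(3),s["grip_width"])
tl=lambda q,z: np.round((toplane(d,V,np.array(q)/1.8+[160,0],z)-s["position"])@R,1)[:,1:].tolist()
print(tl([[90,281],[340,281],[90,363],[338,362]],113),tl([[212,97]],127),tl([[149,140],[280,140],[154,330],[275,330]],112))
E
```

```text
18.925 [513.08 280.78  92.95] [-3.64 -3.44 19.33] [-0.712  0.692 -0.085] 29.26576219472781
[[58.6, -28.3], [58.6, 30.8], [38.6, -29.4], [38.8, 31.5]] [[96.2, 0.5]] [[89.8, -13.6], [89.8, 15.7], [46.6, -13.6], [46.6, 15.9]]
```

```bash
python3 - <<'E'
from bench import arm
print(arm.close_job()); s=arm.sense(); print(s["t"],s["ft_force"],s["position"])
E
```

```text
the job is handed in; nothing more can be done
None
the job is handed in; nothing more can be done
```

I took the viewing tube out of the rest, turned it and laid it in the V-block with the eyecup pointing away from the lamp. I handed the job in at about 19 s, still gripping it at 60 N and pressing it down.

Last checks, just before handing in:
- **Press:** the wrist read 19 N upward, about 21 N of press once the tube's weight is allowed for. About 5 N sideways was left, which I had nudged down from 7 N but not to zero.
- **Position:** the middle of the barrel was within about 0.5 mm of the block's middle along the V, and centred between the flanks in the wrist picture. The grip point stands at 112 mm, the height of a seated barrel.
- **Both flanks bearing:** I inferred this from the centring, the seated height and the small sideways force; there was no direct contact reading.
- **Bystanders:** the spare tube, lens cap, lock ring, bottle and screwdriver looked undisturbed in the side picture.

The handed-in call reported no verdict, and no state could be read after it. No check failed. The wrist camera read about 1 mm off sideways, so I took the offsets relative to the tube in the grip.

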